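Let the bench winch back two teeth and lock it

ROBOT

A 7-joint arm with a two-finger parallel gripper is mounted at the origin on a cart in front of the work surface, level with it; the furniture and walls round the work are solid. World frame = base frame: x ahead of the robot, y to its left, z up, the work surface at z = 0. Lengths are in mm, angles in rad, forces in N, time in s.
With the tool pointing down it reaches from about 400 to 925 mm from the base axis. Payload 4.1 kg.
Tool frame: the origin (TCP) lies between the finger pads; the fingertips stand 17 mm ahead of it and the grasp point (between the pads) lies 2 mm behind it; z points along the fingers, y is the line along which they close (so a half turn about z gives the same grasp; the last joint's range is limited). The gripper opens to 85 mm and grips with 20 to 120 N. Pads are 22 mm wide; open, the fingers measure 114 mm over their backs; the gripper's body (76 mm by 85 mm) begins 54 mm behind the grasp point. The pads swing forward as they close: fully open they stand 13 mm farther back than shut.
Start: joints at [1.097, 0.398, 0.045, 1.537, -0.019, 1.207, -0.051], TCP at [237.994, -604.897, 248.347] pointing down, gripper open.
Joint ranges: [-2.82, 2.82], [-0.49, 2.23], [-1.37, 1.46], [0, 2.46], [-1.36, 4.5], [0.23, 2], [-2.94, 2.94]. Speed limits (rad/s): [2.57, 2.57, 3.14, 3.14, 3.14, 3.14, 3.14].

INTERFACE

Orientations are given as a 3x3 rotation matrix whose columns are the frame's x, y, z axes.
In Python, from cell import robot gives the robot as it stands.
- The arm moves only by the tool drive_tool, never from a script. Its argument "steps" is a list of rows, each an object with "travel": the shift along the world's x, y, z in cm, a list of three; "angular": the turn, a rotation vector about the world's x, y, z in rad, a list of three; "fingers": the opening, from 0 (shut) to 1 (fully open). A call has exactly 10 rows; each row shifts and turns the commanded pose from where the row before left it; what a row does not reach is not made up. A row lasts 1/8 s, in which the tool goes at most 62.5 mm and 10.7 degrees, less where a joint would pass 70% of its speed; a pose out of reach is approached as far as the arm can. A call is refused whole if a number of a shift passes 6.25 or a number of a turn 0.188, either way. A call with a gripper value outside its range is refused whole. The fingers move at their own pace and stop on an object; "newtons" is the grip in N (left out, the last holds). Time passes only in rows, so rows that do not move let the fingers close, or fill a call up. It gives the time, the measured TCP pose, the force, the opening and the grip force at its end, in the units of the state.
- robot.sense(): the state, without advancing time (a new reading comes with each control period).
- robot.get_image(name): name is "side" or "top" or "wrist"; returns a dict with "img" (400x640x3 uint8, red, green, blue), "mtx" (3x3 intrinsics, pixels), "cam_to_world" (4x4, takes a point from camera to world coordinates). Camera axes: x right, y down, z forward; pixel columns grow to the right and rows downward; lengths in mm; the calibration is good to about 2 mm. The wrist camera is an equidistant fisheye: a pixel r from the principal point sees the ray r / f radians off the axis. A picture is of the moment at which its call begins. There is no depth.
- robot.finish_job(): hands the job in; it is judged then, once.
Trained networks look in the newest picture that a camera, given by its name, has taken for a name from the list of things; names that differ only in an ending like _2 or _b are one class to them, and where a whole thing is asked for, a point or a joint stands for the part that bears it (a point fixed in the world has none). Each returns a list of dicts, best first, with "p" (0 to 1); they miss things now and then, are a little off and sometimes report something else, mostly with a low value. They report only what shows in the picture. A call takes as long as a camera call.
- robot.spot_in(query, camera): "extent" ([centre column, centre row, width, height] in pixels, round what is visible of it).
- robot.tip_of(query, camera): "pixel" ([column, row] in pixels: a listed point, or the origin of a listed thing).
The state is a dict: "time": time; "joint_pos": joint angles; "qvel": joint speeds; "tau": joint torques, N m; "ee_pos": TCP position; "ee_rot": TCP orientation; "wrist_force": force on the tool from outside, world axes, zero at the start; "ft_torque": the same for the moment, N m; "width": finger opening in mm; "finger_force": force on a finger pad.
Only numpy, scipy, OpenCV 4.12 (cv2) and the standard library are available. Lean on these libraries where they do the work, as an engineer would, in place of code of your own. Each camera call takes 0.05 s, during which the arm holds its last target. There are 200 camera calls.

TASK

Let the drum of the small bench winch back by exactly two teeth of its ratchet: lift the pawl clear of the wheel, swing the crank handle to the left through two teeth, then put the pawl fully down into the notch and press the crank back until the tooth bears firmly on the pawl, so that it is locked. Be firm but never force pawl and wheel against each other hard, and leave the oil can, the tape roll and the screwdriver where they are.

Things in the scene. Friction and masses are not known exactly. Their poses are not given: they have to be found in the camera images.
- winch: Small grey bench winch, bolted down. Origin on the bench under the drum, midway between the cheek plates. x = drum axis, from the ratchet wheel (front, robot's side) to the crank (back); y left; z up. Base 115 x 190 x 10 mm, cheeks up to z = 152 mm. Drum axis at y = 0, z = 85 mm; wheel at x = -58 to -46 mm; crank arm at x = 45 to 53 mm.
- crank_grip (a point): Centre of the crank handle: black free-turning sleeve, 18 mm diameter, 40 mm long, level along the winch's x, 70 mm from the drum axis. Pinch it from above, fingers left and right, and lead it round without turning the fingers. In the winch's frame, at drum_turn value q (mm): x = 86, y = -70 sin(q - 0.628), z = 85 + 70 cos(q - 0.628). Brake: about 5 N at the handle moves it, either way.
- drum_turn (a joint): Turn of drum, wheel and crank (rad); letting back (handle to the left) lowers it. A friction brake (0.35 N m) holds it where left. One tooth = 0.628. At the start the pawl lies in the notch whose tooth bears on it at 1.26 +- 0.05. Two teeth back the tooth bears on the pawl at 0 +- 0.05 (the tip setting is not known); with the pawl up, stop at 0.10 to 0.19 (0.145 best) so the nose enters the notch.
- pawl_lift (a joint): Lift of the pawl (rad): 0 fully down on a notch floor, nose clear of the tooth tips above 0.20, end of travel 0.8. Its hinge is stiff: it stays where it is put (2.5 N at its pin moves it) and must be pushed down. Hinge axis in the winch's frame: along x, at y = 75 mm, z = 140 mm.
- pawl_grip (a point): Centre of the pawl's lifting pin: black free-turning sleeve, 12 mm diameter, 32 mm long, sticking out level in front of the wheel along the winch's x. Pinch it from above, fingers left and right. In the winch's frame, at pawl_lift value a (mm): x = -80, y = 75 - 52 cos a + 5 sin a, z = 140 + 52 sin a + 5 cos a.
- drum: The drum with its crank and its steel ratchet wheel at the front: 10 saw teeth, 104 mm over the tips, 80 mm over the notch floors, 12 mm thick. Origin on the drum axis midway between the cheeks (x = 0, z = 85 mm of the winch).
- pawl: The pawl, a steel blade 10 mm thick with its pin and a screw-set nose that drops between the teeth at the top of the wheel; the nose is up to 2.2 mm longer or shorter each time. Origin on its hinge axis, at x = 0 of the winch. Force between pawl and wheel: never over 25 N; the final bearing takes over 5 N there, which a push of 10 to 18 N to the left on the handle gives.
- oil_can: White plastic oiler with a red spout, 53 mm across, 173 mm high, standing at the right of the winch. Origin at the centre of its underside. Leave alone.
- tape_roll: Roll of tan paper tape lying flat, 102 mm across, 24 mm high, at the left of the winch. Origin at the centre of its underside. Leave alone.
- screwdriver: Screwdriver with a red handle, 192 mm long, 26 mm high, lying at the right in front. Origin under its middle. Leave alone.

How it is judged:
By the outcome, as a careful person would: the job done as asked, in the order asked, and still so for the second after the job is handed in, with the robot touching nothing.
It also fails if it takes over 70 s, if anything falls off the work surface, if the arm or the gripper's body presses on something with over 40 N, if the wrist force passes 120 N, or if a joint passes its speed limit or range.

## Working session

There is one attempt and no reset: what is moved stays moved. The work goes in short steps, Python scripts to look and compute and a tool call to move; the robot and the scene stay as the last step left them, time stands still between calls to the robot, and variables do not carry over. Pictures are saved under pics/ and viewed, at most 10 in all, crops included, and the job is handed in when it is done.

Besides the shell and the picture viewer there is one more tool, called after "Emit:" as name(argument=value, ...), one argument or row to a line, values as JSON. drive_tool: Moves the arm, as the interface text tells. Its arguments: {"type":"object","properties":{"steps":{"type":"array"},"newtons":{"type":"number"}},"required":["steps"]}

```bash
mkdir -p pics; cat > h.py <<'E'
import numpy as np,cv2
from cell import robot
def shot(n,save=None):
    d=robot.get_image(n)
    if save: cv2.imwrite('pics/'+save,d['img'][:,:,::-1])
    return d
def ray(d,px):
    K=np.array(d['mtx']);T=np.array(d['cam_to_world'])
    u=np.array([(px[0]-K[0,2])/K[0,0],(px[1]-K[1,2])/K[1,1]])
    if d.get('fish'):
        r=np.linalg.norm(u);v=np.r_[u/r*np.sin(r),np.cos(r)] if r>0 else np.array([0,0,1.])
    else: v=np.r_[u,1]
    v=T[:3,:3]@v
    return T[:3,3],v/np.linalg.norm(v)
def tri(rs):
    A=0;b=0
    for o,v in rs:
        P=np.eye(3)-np.outer(v,v);A=A+P;b=b+P@o
    p=np.linalg.solve(A,b)
    return p,[float(np.linalg.norm((np.eye(3)-np.outer(v,v))@(p-o))) for o,v in rs]
E
cat > m.py <<'E'
from h import *
np.set_printoptions(precision=1,suppress=True)
D={};
for c in('side','top','wrist'):
    D[c]=shot(c,c+'0.png');D[c]['fish']=c=='wrist'
    print(c,D[c]['cam_to_world'][:3,3],D[c]['cam_to_world'][:3,2])
for q in('winch','crank_grip','pawl_grip','drum','pawl','oil_can','tape_roll','screwdriver'):
    R=[]
    for c in D:
        t=robot.tip_of(q,c)
        for k in t[:2]: print(q,c,np.array(k['pixel']),round(k['p'],2))
        if t and c!='wrist': R.append(ray(D[c],t[0]['pixel']))
    if len(R)>1: print('  ->',*tri(R))
s=robot.sense();print(s['time'],s['ee_rot'],s['wrist_force'],s['width'])
E
python3 m.py; python3 -c "
import cv2,numpy as np
cv2.imwrite('pics/a.png',cv2.resize(np.vstack([cv2.imread('pics/side0.png'),cv2.imread('pics/top0.png')]),(480,600)))"
```

```text
side [563.5 916.5 771.7] [-0.1 -0.8 -0.6]
top [ 344.5  -13.7 1216.9] [ 0.1  0.  -1. ]
wrist [ 309.9 -577.2  373.7] [-0.3 -0.1 -1. ]
winch side [294.7 246.1] 0.79
winch top [307. 183.] 0.79
  -> [559.2  39.  -13.3] [0.3555453294530874, 0.35554532945310746]
crank_grip side [263.9 200.9] 0.57
crank_grip side [296.6 314.4] 0.32
crank_grip top [315.5 153. ] 0.65
  -> [633.7   4.1 138. ] [9.016066287654693, 9.016066287654601]
pawl_grip side [323.8 210.7] 0.67
pawl_grip top [291.3 204.1] 0.66
  -> [470.9  79.5 147.2] [2.074676128518593, 2.0746761285184605]
drum side [296.1 223.6] 0.69
drum top [420.3 207.7] 0.69
drum top [302.  181.5] 0.64
  -> [ 518.5 -422.2 -295.8] [27.15393854143029, 27.153938541430527]
pawl side [296.5 222.1] 0.32
oil_can side [317.7 177.7] 0.66
oil_can top [422.5 205. ] 0.74
  -> [ 461.7 -345.3   -1.8] [10.16814312089049, 10.168143120890536]
tape_roll side [297.7 313.7] 0.8
tape_roll side [338.9 188.1] 0.43
tape_roll top [228.5 183.7] 0.86
  -> [562.2 305.9  -2.4] [0.6515142801025763, 0.6515142801024115]
screwdriver side [338.8 189.8] 0.71
screwdriver top [387.7 228.9] 0.81
  -> [ 389.6 -223.1   14.6] [4.643228935438802, 4.64322893543874]
1.35 [[ 0.9  0.4  0. ]
 [ 0.4 -0.9 -0. ]
 [ 0.   0.  -1. ]] [ 0.9 -1.1 -0.2] 85.18771903889947
```

```bash
python3 -c "
import cv2,numpy as np
s=cv2.imread('pics/side0.png')[140:340,200:400];t=cv2.imread('pics/top0.png')[100:260,220:420]
a=cv2.resize(s,(400,400),interpolation=2);b=cv2.resize(t,None,fx=2,fy=2,interpolation=2)
a=cv2.resize(s,(560,560),interpolation=2)[:560];
cv2.imwrite('pics/b.png',np.hstack([cv2.resize(s,(400,400),interpolation=2),cv2.copyMakeBorder(b,0,80,0,0,0)]))"
```

```text
(no output)
```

View pics/b.png

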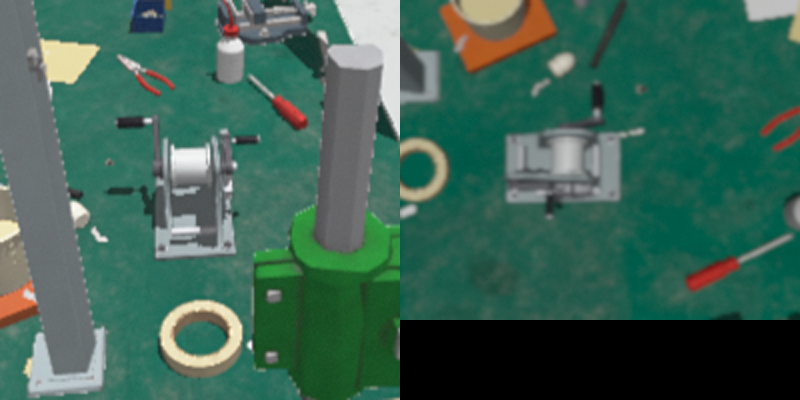

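The side view shows the crank sleeve at about (265,201) and the pawl pin at about (322,210). In the top view they are at about (318,148) and (295,202). The winch is nearly square to the robot, and the posts stand clear of it. I'll move above it to measure with the wrist camera.

Emit:
drive_tool(
  steps=[
    {"travel":[2,6.2,1.5],"angular":[0,0,-0.045],"fingers":0.6},
    {"travel":[2,6.2,1.5],"angular":[0,0,-0.045],"fingers":0.6},
    {"travel":[2,6.2,1.5],"angular":[0,0,-0.045],"fingers":0.6},
    {"travel":[2,6.2,1],"angular":[0,0,-0.045],"fingers":0.6},
    {"travel":[2,6.2,0.5],"angular":[0,0,-0.045],"fingers":0.6},
    {"travel":[2,6.2,0.5],"angular":[0,0,-0.045],"fingers":0.6},
    {"travel":[2,6.2,0.5],"angular":[0,0,-0.045],"fingers":0.6},
    {"travel":[2,6.2,0],"angular":[0,0,-0.045],"fingers":0.6},
    {"travel":[2,6.2,0],"angular":[0,0,-0.045],"fingers":0.6},
    {"travel":[2,6.2,0],"angular":[0,0,-0.045],"fingers":0.6},
  ],
)

```text
time: 2.6
ee_pos: [428.4, -14.0, 314.7]
ee_rot: [[0.997, -0.077, 0.002], [-0.077, -0.997, -0.001], [0.002, 0.001, -1.0]]
wrist_force: [0.2, 0.4, 0.4]
width: 51.2
finger_force: 0.0
```

```bash
cat > w.py <<'E'
from h import *
import sys,pickle,os
np.set_printoptions(precision=2,suppress=True)
n=sys.argv[1]
d=shot('wrist',n+'.png');d['fish']=True
out={}
for q in('winch','crank_grip','pawl_grip','drum','pawl'):
    t=robot.tip_of(q,'wrist')
    for k in t[:2]: print(q,np.array(k['pixel']),round(k['p'],2))
    if t and t[0]['p']>.4: out[q]=ray(d,t[0]['pixel'])
pickle.dump(out,open(n+'.pkl','wb'))
s=robot.sense();print(s['time'],s['ee_pos'],s['ee_rot'],s['wrist_force'],s['width'])
for q in out:
    R=[pickle.load(open(f,'rb'))[q] for f in ('w1.pkl','w2.pkl','w3.pkl') if os.path.exists(f) and q in pickle.load(open(f,'rb'))]
    if len(R)>1: print(q,*tri(R))
E
python3 w.py w1
```

```text
winch [271.1  73.6] 0.62
pawl_grip [230.1 145.2] 0.74
drum [260.6  67. ] 0.68
2.9 [427.73 -17.11 314.15] [[ 1.   -0.08 -0.  ]
 [-0.08 -1.   -0.  ]
 [-0.    0.   -1.  ]] [-0.39  0.27 -0.11] 51.193958547895484
```

Emit:
drive_tool(
  steps=[
    {"travel":[0,3,0],"angular":[0,0,0],"fingers":0.6},
    {"travel":[0,4,0],"angular":[0,0,0],"fingers":0.6},
    {"travel":[0,4,0],"angular":[0,0,0],"fingers":0.6},
    {"travel":[0,3,0],"angular":[0,0,0],"fingers":0.6},
    {"travel":[0,0,0],"angular":[0,0,0],"fingers":0.6},
    {"travel":[0,0,0],"angular":[0,0,0],"fingers":0.6},
    {"travel":[0,0,0],"angular":[0,0,0],"fingers":0.6},
    {"travel":[0,0,0],"angular":[0,0,0],"fingers":0.6},
    {"travel":[0,0,0],"angular":[0,0,0],"fingers":0.6},
    {"travel":[0,0,0],"angular":[0,0,0],"fingers":0.6},
  ],
)

```text
time: 4.15
ee_pos: [428.0, 124.0, 314.3]
ee_rot: [[0.997, -0.075, -0.0], [-0.075, -0.997, -0.0], [-0.0, 0.0, -1.0]]
wrist_force: [-0.1, -0.1, 0.2]
width: 51.3
finger_force: 0.0
```

```bash
python3 w.py w2;python3 -c "
import cv2,numpy as np
cv2.imwrite('pics/c.png',np.hstack([cv2.imread('pics/w1.png')[:,120:520],cv2.imread('pics/w2.png')[:,120:520]]))"
```

```text
winch [368.2  68.9] 0.66
pawl_grip [371.2 134.9] 0.79
pawl_grip [369.4  68.1] 0.41
drum [383.1  60.7] 0.58
4.45 [428.02 124.19 314.26] [[ 1.   -0.08  0.  ]
 [-0.08 -1.   -0.  ]
 [ 0.    0.   -1.  ]] [0.45 0.44 0.17] 51.00070347563156
winch [556.24  44.6   -6.47] [2.280908486243992, 2.2809084862440967]
pawl_grip [474.71  70.22 144.84] [1.0604399955252128, 1.0604399955252193]
drum [554.67  42.12  87.97] [1.8221850934745611, 1.82218509347469]
```

View pics/c.png

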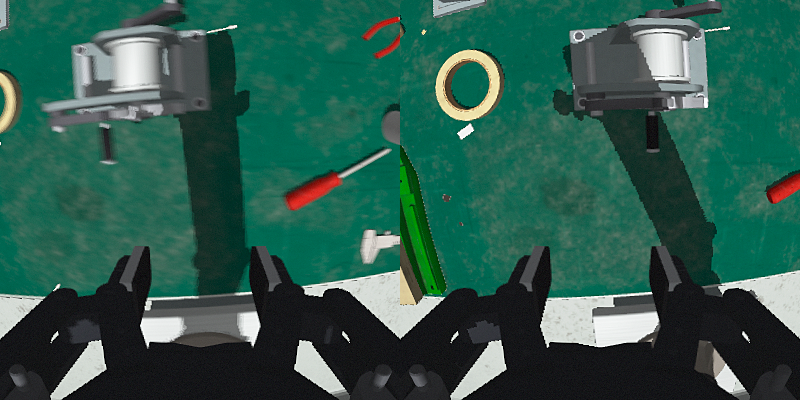

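The wrist pictures show the pawl pin at about (228,143) in the first and (372,132) in the second. The winch is turned slightly clockwise, and the crank is cut off at the top edge. I'll go forward to see the crank too, then fit the winch pose with all the rays.

Emit:
drive_tool(
  steps=[
    {"travel":[3,-2,0],"angular":[0,0,0],"fingers":0.6},
    {"travel":[4,-3,0],"angular":[0,0,0],"fingers":0.6},
    {"travel":[3,-2,0],"angular":[0,0,0],"fingers":0.6},
    {"travel":[1,-1,0],"angular":[0,0,0],"fingers":0.6},
    {"travel":[0,0,0],"angular":[0,0,0],"fingers":0.6},
    {"travel":[0,0,0],"angular":[0,0,0],"fingers":0.6},
    {"travel":[0,0,0],"angular":[0,0,0],"fingers":0.6},
    {"travel":[0,0,0],"angular":[0,0,0],"fingers":0.6},
    {"travel":[0,0,0],"angular":[0,0,0],"fingers":0.6},
    {"travel":[0,0,0],"angular":[0,0,0],"fingers":0.6},
  ],
)

```text
time: 5.7
ee_pos: [537.9, 44.2, 314.3]
ee_rot: [[0.997, -0.075, 0.0], [-0.075, -0.997, -0.0], [0.0, 0.0, -1.0]]
wrist_force: [-0.6, 0.0, -0.1]
width: 51.4
finger_force: 0.0
```

```bash
python3 w.py w3; cat > fit.py <<'E'
from h import *
import pickle
from scipy.optimize import least_squares
np.set_printoptions(precision=2,suppress=True)
L={'winch':(0,0,0),'drum':(0,0,85),'pawl_grip':(-80,23,145),'crank_grip':(86,-70*np.sin(.632),85+70*np.cos(.632)),'pawl':(0,75,140)}
obs=[(f,q,*r) for f in('w2','w3') for q,r in pickle.load(open(f+'.pkl','rb')).items()]
for c in('side','top'):
    d=shot(c)
    for q in L:
        t=robot.tip_of(q,c)
        if t and t[0]['p']>.4: obs.append((c,q,*ray(d,t[0]['pixel'])))
def W(p,l):
    c,s=np.cos(p[2]),np.sin(p[2]);return np.array([p[0]+c*l[0]-s*l[1],p[1]+s*l[0]+c*l[1],l[2]])
def res(p): return np.concatenate([(np.eye(3)-np.outer(v,v))@(W(p,L[q])-o)*(1 if f[0]=='w' else .6) for f,q,o,v in obs])
r=least_squares(res,[556,42,-.07],loss='soft_l1',f_scale=3,x_scale=[1,1,.01])
p=r.x;print(p)
for f,q,o,v in obs: print(f,q,(np.eye(3)-np.outer(v,v))@(W(p,L[q])-o))
for q in L: print(q,W(p,L[q]))
np.save('pose.npy',p)
E
python3 fit.py
```

```text
winch [317.2 146. ] 0.89
crank_grip [363.6  77.2] 0.86
pawl_grip [297.6 245.8] 0.79
drum [319.1 154.7] 0.57
6.0 [538.01  44.15 314.2 ] [[ 1.   -0.08 -0.  ]
 [-0.08 -1.   -0.  ]
 [-0.    0.   -1.  ]] [ 0.86 -0.02  0.06] 51.45867514877389
winch [556.25  45.01  -6.3 ] [2.3062344334662512, 2.3283484479144665, 0.8074155362057094]
pawl_grip [474.69  70.59 147.26] [1.7075124224129403, 0.7774141295526475, 1.1865214281701524]
drum [556.13  42.27  82.49] [1.401039838229742, 2.8317638394540903, 1.5057075500770842]
[554.11  43.46  -0.06]
w2 winch [ 0.83 -2.23  0.45]
w2 pawl_grip [ 1.96  0.99 -0.37]
w2 drum [ 0.92  1.82 -0.26]
w3 winch [-2.97 -2.24  0.35]
w3 crank_grip [-2.3   2.92 -0.61]
w3 pawl_grip [ 2.22 -0.48 -1.12]
w3 drum [-3.77  0.75  0.62]
side winch [ 2.46 -2.44  2.71]
side drum [-7.58  0.79 -0.99]
side pawl_grip [ 6.19 -2.51  2.44]
side crank_grip [-5.01 -6.52  8.7 ]
top crank_grip [11.62  4.88  3.06]
winch [554.11  43.46   0.  ]
drum [554.11  43.46  85.  ]
pawl_grip [475.66  71.3  145.  ]
crank_grip [637.43  -3.05 141.48]
pawl [558.68 118.33 140.  ]
```

View pics/w3.png

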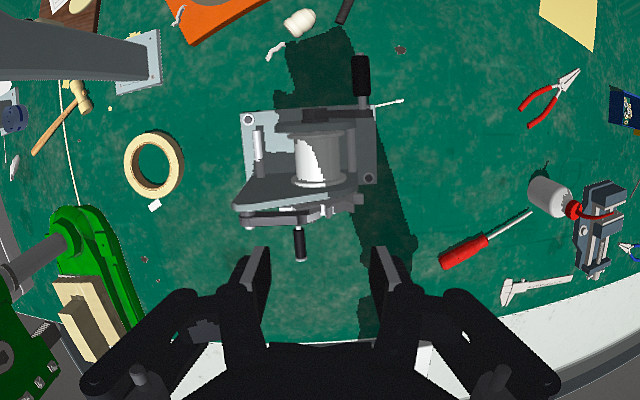

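The third wrist view shows the pawl pin at about (300,243) and the crank sleeve at about (361,75), in line with the fit. The heights check too: 147 measured against 145 for the pin. Next I'll go to the pawl pin.

Emit:
drive_tool(
  steps=[
    {"travel":[-3,1.3,-1],"angular":[0,0,0],"fingers":0.45},
    {"travel":[-3.3,1.4,-3],"angular":[0,0,0.0],"fingers":0.45},
    {"travel":[0,0,-4],"angular":[0,0,0.0],"fingers":0.45},
    {"travel":[0,0,-3],"angular":[0,0,0],"fingers":0.45},
    {"travel":[0,0,-3],"angular":[0,0,0],"fingers":0.45},
    {"travel":[0,0,-2],"angular":[0,0,0],"fingers":0.45},
    {"travel":[0,0,-1.1],"angular":[0,0,0],"fingers":0.45},
    {"travel":[0,0,0],"angular":[0,0,0],"fingers":0.45},
    {"travel":[0,0,0],"angular":[0,0,0],"fingers":0.45},
    {"travel":[0,0,0],"angular":[0,0,0],"fingers":0.45},
  ],
  newtons=25,
)

```text
time: 7.85
ee_pos: [475.7, 71.3, 144.1]
ee_rot: [[0.997, -0.075, 0.002], [-0.075, -0.997, -0.0], [0.002, -0.0, -1.0]]
wrist_force: [0.0, 0.5, -0.5]
width: 38.3
finger_force: 0.0
```

```bash
python3 -c "
from h import *
d=shot('wrist','g1.png');cv2.imwrite('pics/g1c.png',d['img'][120:,120:520,::-1])
print(robot.tip_of('pawl_grip','wrist')[:1])"
```

```text
[{'pixel': [320.8, 276.9], 'p': 0.68}]
```

View pics/g1c.png

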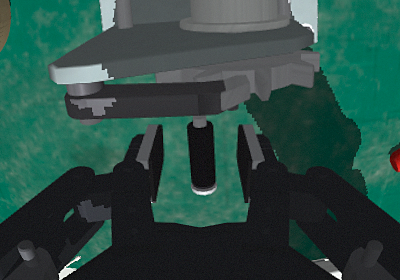

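The picture shows the pin at crop column 202, midway between the pads at about 155 and 245. I'll close on it.

Emit:
drive_tool(
  steps=[
    {"travel":[0,0,0],"angular":[0,0,0],"fingers":0.1},
    {"travel":[0,0,0],"angular":[0,0,0],"fingers":0.05},
    {"travel":[0,0,0],"angular":[0,0,0],"fingers":0.05},
    {"travel":[0,0,0],"angular":[0,0,0],"fingers":0.05},
    {"travel":[0,0,0],"angular":[0,0,0],"fingers":0.05},
    {"travel":[0,0,0],"angular":[0,0,0],"fingers":0.05},
    {"travel":[0,0,0],"angular":[0,0,0],"fingers":0.05},
    {"travel":[0,0,0],"angular":[0,0,0],"fingers":0.05},
    {"travel":[0,0,0],"angular":[0,0,0],"fingers":0.05},
    {"travel":[0,0,0],"angular":[0,0,0],"fingers":0.05},
  ],
  newtons=30,
)

```text
time: 9.2
ee_pos: [475.0, 70.7, 143.2]
ee_rot: [[0.997, -0.075, -0.0], [-0.075, -0.997, -0.001], [-0.0, 0.001, -1.0]]
wrist_force: [-0.1, -5.4, 2.0]
width: 11.0
finger_force: 29.1
```

Emit:
drive_tool(
  steps=[
    {"travel":[0,0.03,0.26],"angular":[0,0,0],"fingers":0.05},
    {"travel":[0,0.05,0.26],"angular":[0,0,0],"fingers":0.05},
    {"travel":[0,0.06,0.26],"angular":[0,0,0],"fingers":0.05},
    {"travel":[0,0.07,0.25],"angular":[0,0,0],"fingers":0.05},
    {"travel":[0.01,0.08,0.25],"angular":[0,0,0],"fingers":0.05},
    {"travel":[0.01,0.1,0.24],"angular":[0,0,0],"fingers":0.05},
    {"travel":[0.01,0.11,0.24],"angular":[0,0,0],"fingers":0.05},
    {"travel":[0.01,0.12,0.23],"angular":[0,0,0],"fingers":0.05},
    {"travel":[0.01,0.13,0.23],"angular":[0,0,0],"fingers":0.05},
    {"travel":[0.01,0.14,0.22],"angular":[0,0,0],"fingers":0.05},
  ],
  newtons=40,
)

```text
time: 10.45
ee_pos: [475.1, 79.0, 167.2]
ee_rot: [[0.997, -0.075, -0.001], [-0.075, -0.997, -0.002], [-0.001, 0.002, -1.0]]
wrist_force: [0.5, -6.6, -0.1]
width: 10.2
finger_force: 38.9
```

Emit:
drive_tool(
  steps=[
    {"travel":[0,0,0],"angular":[0,0,0],"fingers":0.4},
    {"travel":[0,0,0],"angular":[0,0,0],"fingers":0.4},
    {"travel":[0,0,0],"angular":[0,0,0],"fingers":0.4},
    {"travel":[0,0,0],"angular":[0,0,0],"fingers":0.4},
    {"travel":[0,0,1],"angular":[0,0,0],"fingers":0.4},
    {"travel":[0,0,3],"angular":[0,0,0],"fingers":0.45},
    {"travel":[0,0,4],"angular":[0,0,0],"fingers":0.45},
    {"travel":[2,-1,1],"angular":[0,0,0],"fingers":0.45},
    {"travel":[5,-3,0],"angular":[0,0,0.005],"fingers":0.45},
    {"travel":[5,-3,0],"angular":[0,0,0.005],"fingers":0.45},
  ],
)

```text
time: 11.7
ee_pos: [597.3, 9.5, 259.2]
ee_rot: [[0.998, -0.064, 0.002], [-0.064, -0.998, -0.0], [0.002, 0.0, -1.0]]
wrist_force: [1.0, 0.7, 0.7]
width: 38.4
finger_force: 0.0
```

Emit:
drive_tool(
  steps=[
    {"travel":[0,0,0],"angular":[0,0,0],"fingers":0.45},
    {"travel":[0,0,0],"angular":[0,0,0],"fingers":0.45},
    {"travel":[0,0,0],"angular":[0,0,0],"fingers":0.45},
    {"travel":[0,0,0],"angular":[0,0,0],"fingers":0.45},
    {"travel":[0,0,0],"angular":[0,0,0],"fingers":0.45},
    {"travel":[0,0,0],"angular":[0,0,0],"fingers":0.45},
    {"travel":[0,0,0],"angular":[0,0,0],"fingers":0.45},
    {"travel":[0,0,0],"angular":[0,0,0],"fingers":0.45},
    {"travel":[0,0,0],"angular":[0,0,0],"fingers":0.45},
    {"travel":[0,0,0],"angular":[0,0,0],"fingers":0.45},
  ],
)

```text
time: 12.95
ee_pos: [595.6, 10.1, 257.6]
ee_rot: [[0.998, -0.065, -0.0], [-0.065, -0.998, -0.0], [-0.0, 0.0, -1.0]]
wrist_force: [0.4, 0.1, -0.3]
width: 38.5
finger_force: 0.0
```

```bash
python3 - <<'E'
from h import *
import pickle
np.set_printoptions(precision=2,suppress=True)
d=shot('wrist','g2.png');d['fish']=True
cv2.imwrite('pics/g2c.png',d['img'][:,120:520,::-1])
o={}
for q in('crank_grip','pawl_grip','winch'):
    for k in robot.tip_of(q,'wrist')[:1]:
        o[q]=r=ray(d,k['pixel']);print(q,k)
        for z in(141.5,145,169): print(z,r[0]+r[1]*(z-r[0][2])/r[1][2])
r3=pickle.load(open('w3.pkl','rb'))
print('crank',tri([r3['crank_grip'],o['crank_grip']]))
s=robot.sense();print(s['time'],s['ee_pos'])
E
```

```text
crank_grip {'pixel': [332.4, 140.2], 'p': 0.82}
141.5 [644.74  -3.9  141.5 ]
145 [645.15  -3.78 145.  ]
169 [647.93  -3.   169.  ]
winch {'pixel': [291.5, 198.6], 'p': 0.86}
141.5 [599.08  32.31 141.5 ]
145 [600.15  31.9  145.  ]
169 [607.45  29.1  169.  ]
crank (array([642.  ,  -6.24, 127.22]), [2.1579924353281426, 2.1579924353282047])
13.15 [595.63  10.07 257.63]
```

View pics/g2c.png

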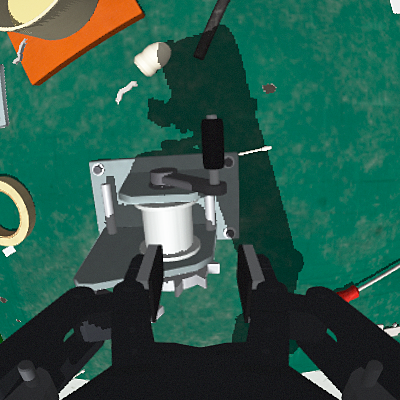

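The picture shows the crank sleeve at full-frame (332,142), with the arm to its lower left and the pads clear. I'll go down over it.

Emit:
drive_tool(
  steps=[
    {"travel":[2,-0.7,-1],"angular":[0,0,0],"fingers":0.5},
    {"travel":[2.5,-0.7,-2],"angular":[0,0,0],"fingers":0.5},
    {"travel":[0,0,-2.5],"angular":[0,0,0],"fingers":0.5},
    {"travel":[0,0,-2.5],"angular":[0,0,0],"fingers":0.5},
    {"travel":[0,0,-2],"angular":[0,0,0],"fingers":0.5},
    {"travel":[0,0,-1.3],"angular":[0,0,0],"fingers":0.5},
    {"travel":[0,0,-0.5],"angular":[0,0,0],"fingers":0.5},
    {"travel":[0,0,0],"angular":[0,0,0],"fingers":0.5},
    {"travel":[0,0,0],"angular":[0,0,0],"fingers":0.5},
    {"travel":[0,0,0],"angular":[0,0,0],"fingers":0.5},
  ],
)

```text
time: 14.4
ee_pos: [641.1, -3.9, 140.4]
ee_rot: [[0.998, -0.065, 0.001], [-0.065, -0.998, -0.0], [0.001, 0.0, -1.0]]
wrist_force: [1.3, 0.3, -0.0]
width: 42.8
finger_force: 0.0
```

```bash
python3 -c "
from h import *
d=shot('wrist','g3.png');cv2.imwrite('pics/g3c.png',d['img'][80:,120:520,::-1])
print(robot.tip_of('crank_grip','wrist')[:1])"
```

```text
[{'pixel': [320.1, 267.4], 'p': 0.82}]
```

View pics/g3c.png

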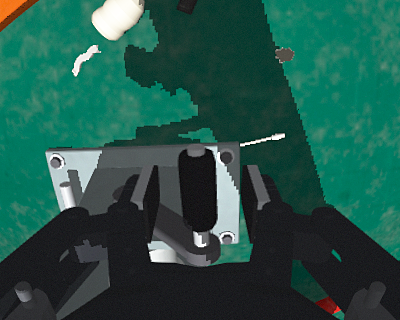

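The sleeve is centred between the pads at crop column 199. I'll close on it.

Emit:
drive_tool(
  steps=[
    {"travel":[0,0,0],"angular":[0,0,0],"fingers":0.1},
    {"travel":[0,0,0],"angular":[0,0,0],"fingers":0.1},
    {"travel":[0,0,0],"angular":[0,0,0],"fingers":0.1},
    {"travel":[0,0,0],"angular":[0,0,0],"fingers":0.1},
    {"travel":[0,0,0],"angular":[0,0,0],"fingers":0.1},
    {"travel":[0,0,0],"angular":[0,0,0],"fingers":0.1},
    {"travel":[0,0,0],"angular":[0,0,0],"fingers":0.1},
    {"travel":[0,0,0],"angular":[0,0,0],"fingers":0.1},
    {"travel":[0,0,0],"angular":[0,0,0],"fingers":0.1},
    {"travel":[0,0,0],"angular":[0,0,0],"fingers":0.1},
  ],
  newtons=45,
)

```text
time: 15.75
ee_pos: [640.7, -3.4, 139.8]
ee_rot: [[0.998, -0.065, 0.0], [-0.065, -0.998, 0.001], [0.0, -0.001, -1.0]]
wrist_force: [0.1, 3.7, 2.2]
width: 16.5
finger_force: 43.8
```

```bash
python3 - <<'E'
from h import *
np.set_printoptions(precision=2,suppress=True)
s=robot.sense();print(s['time'],s['ee_pos'],s['wrist_force'],s['width'])
shot('side','s1.png')
p=np.load('pose.npy');c,sn=np.cos(p[2]),np.sin(p[2])
e=np.array(s['ee_pos']);l=[c*(e[0]-p[0])+sn*(e[1]-p[1]),-sn*(e[0]-p[0])+c*(e[1]-p[1])];print('local',l)
q=np.linspace(1.257,.145,11);th=q-.628
y=-70*np.sin(th);z=70*np.cos(th)
dy=np.diff(y);dz=np.diff(z)
print(np.c_[-sn*dy,c*dy,dz]/10, y[0],y[-1],z[0]+85,z[-1]+85)
E
```

```text
15.75 [640.74  -3.38 139.79] [0.06 3.72 2.24] 16.464640438649333
local [np.float64(89.32098394917631), np.float64(-41.47676357506616)]
[[ 0.04  0.65  0.42]
 [ 0.04  0.7   0.35]
 [ 0.04  0.73  0.27]
 [ 0.05  0.75  0.18]
 [ 0.05  0.77  0.1 ]
 [ 0.05  0.78  0.01]
 [ 0.05  0.77 -0.07]
 [ 0.05  0.76 -0.16]
 [ 0.05  0.74 -0.24]
 [ 0.04  0.71 -0.32]] -41.183550519739185 32.51066548195298 141.6031374270728 146.99239170995543
```

Emit:
drive_tool(
  steps=[
    {"travel":[0.02,0.33,0.22],"angular":[0,0,0],"fingers":0.1},
    {"travel":[0.02,0.33,0.2],"angular":[0,0,0],"fingers":0.1},
    {"travel":[0.02,0.35,0.18],"angular":[0,0,0],"fingers":0.1},
    {"travel":[0.02,0.35,0.17],"angular":[0,0,0],"fingers":0.1},
    {"travel":[0.04,0.73,0.27],"angular":[0,0,0],"fingers":0.1},
    {"travel":[0.05,0.75,0.18],"angular":[0,0,0],"fingers":0.1},
    {"travel":[0.05,0.77,0.1],"angular":[0,0,0],"fingers":0.1},
    {"travel":[0.02,0.4,0],"angular":[0,0,0],"fingers":0.1},
    {"travel":[0,0,0],"angular":[0,0,0],"fingers":0.1},
    {"travel":[0,0,0],"angular":[0,0,0],"fingers":0.1},
  ],
)

```text
time: 17.05
ee_pos: [641.5, 31.2, 157.2]
ee_rot: [[0.998, -0.069, -0.004], [-0.069, -0.998, -0.009], [-0.003, 0.009, -1.0]]
wrist_force: [-9.9, -8.4, 20.4]
width: 16.4
finger_force: 47.1
```

Emit:
drive_tool(
  steps=[
    {"travel":[0.02,0.38,0.01],"angular":[0,0,0],"fingers":0.1},
    {"travel":[0.05,0.77,-0.07],"angular":[0,0,0],"fingers":0.1},
    {"travel":[0.05,0.76,-0.16],"angular":[0,0,0],"fingers":0.1},
    {"travel":[0.05,0.74,-0.24],"angular":[0,0,0],"fingers":0.1},
    {"travel":[0.02,0.4,-0.16],"angular":[0,0,0],"fingers":0.1},
    {"travel":[0.01,0.2,-0.09],"angular":[0,0,0],"fingers":0.1},
    {"travel":[0,0,0],"angular":[0,0,0],"fingers":0.1},
    {"travel":[0,0,0],"angular":[0,0,0],"fingers":0.1},
    {"travel":[0,0,0],"angular":[0,0,0],"fingers":0.1},
    {"travel":[0,0,0],"angular":[0,0,0],"fingers":0.1},
  ],
)

```text
time: 18.3
ee_pos: [642.3, 75.9, 151.2]
ee_rot: [[0.998, -0.062, -0.004], [-0.062, -0.998, 0.006], [-0.004, -0.006, -1.0]]
wrist_force: [-12.8, 5.6, 22.1]
width: 16.5
finger_force: 46.3
```

```bash
python3 - <<'E'
from h import *
np.set_printoptions(precision=2,suppress=True)
s=robot.sense();print(s['time'],s['ee_pos'],s['wrist_force'],s['width'])
p=np.load('pose.npy');c,sn=np.cos(p[2]),np.sin(p[2])
e=np.array(s['ee_pos']);y=-sn*(e[0]-p[0])+c*(e[1]-p[1]);print(y,'q',.628-np.arcsin(y/70))
E
```

```text
18.3 [642.3   75.86 151.17] [-12.78   5.57  22.07] 16.469009276252784
37.71067144528187 q 0.05907834222668773
```

```bash
cat > fit2.py <<'E'
from h import *
import pickle
from scipy.optimize import least_squares
np.set_printoptions(precision=3,suppress=True)
# edge direction: rear base edge, wrist cam at g3 pose = same camera now up to TCP move -> rebuild from cam mount
d=shot('wrist','g4.png');d['fish']=True
s=robot.sense();E=np.eye(4);E[:3,:3]=s['ee_rot'];E[:3,3]=s['ee_pos']
M=np.linalg.inv(E)@np.array(d['cam_to_world'])
def cam(pos,yaw):
    T=np.eye(4);c,n=np.cos(yaw),np.sin(yaw);T[:3,:3]=[[c,n,0],[n,-c,0],[0,0,-1]];T[:3,3]=pos;return dict(mtx=d['mtx'],cam_to_world=T@M,fish=True)
def pl(D,px,z):
    o,v=ray(D,px);return o+v*(z-o[2])/v[2]
for D,a,b,n in((cam([641.1,-3.9,140.4],-.065),(168,230),(360,222),'g3'),(cam([595.6,10.1,257.6],-.065),(210,160),(361,154),'g2')):
    A,B=pl(D,a,10),pl(D,b,10);print(n,A,B,'yaw',np.arctan2(A[1]-B[1],A[0]-B[0])-np.pi/2)
obs=[(f,q,*r) for f in('w2','w3') for q,r in pickle.load(open(f+'.pkl','rb')).items()]
obs.append(('g2','crank_grip',*ray(cam([595.6,10.1,257.6],-.065),(332.4,141))))
def W(p,l):
    c,n=np.cos(p[2]),np.sin(p[2]);return np.array([p[0]+c*l[0]-n*l[1],p[1]+n*l[0]+c*l[1],l[2]])
def cr(q): return (86,-70*np.sin(q-.628),85+70*np.cos(q-.628))
def L(q,p): return {'winch':(0,0,0),'drum':(0,0,85),'pawl_grip':(-80,23,145),'pawl':(0,75,140),'crank_grip':cr(p[3])}[q]
S=np.array([[640.7,-3.4,139.8],[641.5,31.2,157.2],[642.3,75.9,151.2]])
def res(p):
    r=[((np.eye(3)-np.outer(v,v))@(W(p,L(q,p))-o))/3 for f,q,o,v in obs]
    r.append([(W(p,L('pawl_grip',p))[1]-70.3)/1.])
    for e,q in zip(S,(p[3],p[4],p[5])):
        w=W(p,cr(q));r.append([(w[1]-e[1])/.7,(w[2]-e[2]-p[6])/1.5])
    return np.concatenate(r)
r=least_squares(res,[554,43,-.04,1.3,.8,.15,2],x_scale=[1,1,.01,.05,.05,.05,1])
print(r.x,np.sqrt(np.diag(np.linalg.inv(r.jac.T@r.jac))),r.cost);print(res(r.x)[-7:]);np.save('pose2.npy',r.x)
E
python3 fit2.py; python3 -c "
import cv2
cv2.imwrite('pics/g4c.png',cv2.imread('pics/g4.png')[80:,120:520])"
```

```text
g3 [616.227 146.45   10.   ] [614.37  -39.076  10.   ] yaw -0.010012667782616003
g2 [617.409 148.262  10.   ] [610.559 -42.228  10.   ] yaw -0.035945825331641146
[555.143  45.499  -0.019   1.374   0.81    0.153  -3.561] [1.083 0.757 0.01  0.027 0.022 0.023 0.928] 4.321870075534986
[-0.299 -0.31   0.115 -0.012  0.134 -0.06  -0.249]
```

View pics/g4c.png

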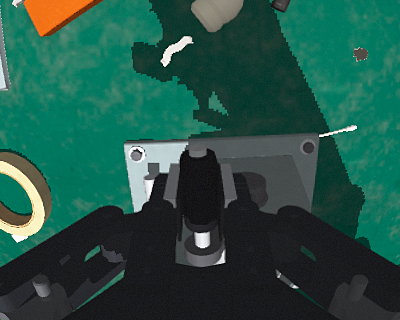

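The handle sleeve is still held between the pads. The yaw from the base edge and the circle fit agree: the crank started at q ≈ 1.37 and now stands at about 0.153. I'll relieve the radial load and look at it again before letting go.

Emit:
drive_tool(
  steps=[
    {"travel":[-0.05,0.1,0.2],"angular":[0,0,0],"fingers":0.1},
    {"travel":[-0.05,0.1,0.2],"angular":[0,0,0],"fingers":0.1},
    {"travel":[-0.05,0.1,0.2],"angular":[0,0,0],"fingers":0.1},
    {"travel":[0,0,0],"angular":[0,0,0],"fingers":0.1},
    {"travel":[0,0,0],"angular":[0,0,0],"fingers":0.1},
    {"travel":[0,0,0],"angular":[0,0,0],"fingers":0.1},
    {"travel":[0,0,0],"angular":[0,0,0],"fingers":0.1},
    {"travel":[0,0,0],"angular":[0,0,0],"fingers":0.1},
    {"travel":[0,0,0],"angular":[0,0,0],"fingers":0.1},
    {"travel":[0,0,0],"angular":[0,0,0],"fingers":0.1},
  ],
)

```text
time: 19.6
ee_pos: [642.1, 74.9, 152.1]
ee_rot: [[0.998, -0.063, -0.003], [-0.063, -0.998, 0.004], [-0.003, -0.003, -1.0]]
wrist_force: [-2.7, 5.7, 0.1]
width: 16.4
finger_force: 44.3
```

Emit:
drive_tool(
  steps=[
    {"travel":[0,0.1,-0.04],"angular":[0,0,0],"fingers":0.1},
    {"travel":[0,0.1,-0.04],"angular":[0,0,0],"fingers":0.1},
    {"travel":[0,0.1,-0.05],"angular":[0,0,0],"fingers":0.1},
    {"travel":[0,0.1,-0.05],"angular":[0,0,0],"fingers":0.1},
    {"travel":[0,0.1,-0.05],"angular":[0,0,0],"fingers":0.1},
    {"travel":[0,0,0],"angular":[0,0,0],"fingers":0.1},
    {"travel":[0,0,0],"angular":[0,0,0],"fingers":0.1},
    {"travel":[0,0,0],"angular":[0,0,0],"fingers":0.1},
    {"travel":[0,0,0],"angular":[0,0,0],"fingers":0.1},
    {"travel":[0,0,0],"angular":[0,0,0],"fingers":0.1},
  ],
)

```text
time: 20.85
ee_pos: [642.1, 76.1, 151.4]
ee_rot: [[0.998, -0.066, -0.003], [-0.066, -0.998, -0.002], [-0.003, 0.002, -1.0]]
wrist_force: [-7.3, -0.9, 8.9]
width: 16.1
finger_force: 45.5
```

Emit:
drive_tool(
  steps=[
    {"travel":[0,0,0],"angular":[0,0,0],"fingers":0.4},
    {"travel":[0,0,0],"angular":[0,0,0],"fingers":0.45},
    {"travel":[0,0,0],"angular":[0,0,0],"fingers":0.45},
    {"travel":[0,0,0],"angular":[0,0,0],"fingers":0.45},
    {"travel":[0,0,1],"angular":[0,0,0],"fingers":0.45},
    {"travel":[0,0,3],"angular":[0,0,0],"fingers":0.45},
    {"travel":[0,0,4.5],"angular":[0,0,0],"fingers":0.45},
    {"travel":[-1,0,2],"angular":[0,0,0],"fingers":0.45},
    {"travel":[-4,0,0],"angular":[0,0,0],"fingers":0.45},
    {"travel":[-3,0,0],"angular":[0,0,0],"fingers":0.45},
  ],
)

```text
time: 22.1
ee_pos: [561.5, 76.8, 254.4]
ee_rot: [[0.998, -0.065, -0.001], [-0.065, -0.998, -0.0], [-0.001, 0.001, -1.0]]
wrist_force: [-1.1, -0.5, -0.8]
width: 38.5
finger_force: 0.0
```

Emit:
drive_tool(
  steps=[
    {"travel":[0,0,0],"angular":[0,0,0],"fingers":0.45},
    {"travel":[0,0,0],"angular":[0,0,0],"fingers":0.45},
    {"travel":[0,0,0],"angular":[0,0,0],"fingers":0.45},
    {"travel":[0,0,0],"angular":[0,0,0],"fingers":0.45},
    {"travel":[0,0,0],"angular":[0,0,0],"fingers":0.45},
    {"travel":[0,0,0],"angular":[0,0,0],"fingers":0.45},
    {"travel":[0,0,0],"angular":[0,0,0],"fingers":0.45},
    {"travel":[0,0,0],"angular":[0,0,0],"fingers":0.45},
    {"travel":[0,0,0],"angular":[0,0,0],"fingers":0.45},
    {"travel":[0,0,0],"angular":[0,0,0],"fingers":0.45},
  ],
)

```text
time: 23.35
ee_pos: [563.5, 76.7, 254.5]
ee_rot: [[0.998, -0.065, -0.0], [-0.065, -0.998, -0.0], [0.0, 0.0, -1.0]]
wrist_force: [0.1, -1.3, 0.1]
width: 38.5
finger_force: 0.0
```

```bash
python3 - <<'E'
from h import *
np.set_printoptions(precision=2,suppress=True)
d=shot('wrist','g5.png');d['fish']=True
cv2.imwrite('pics/g5c.png',d['img'][60:360,120:520,::-1])
for q,z in(('crank_grip',147),('pawl_grip',169)):
    for k in robot.tip_of(q,'wrist')[:1]:
        r=ray(d,k['pixel']);print(q,k,r[0]+r[1]*(z-r[0][2])/r[1][2])
s=robot.sense();print(s['time'],s['ee_pos'],s['wrist_force'])
E
```

```text
crank_grip {'pixel': [313.7, 101.7], 'p': 0.86} [643.66  75.09 147.  ]
pawl_grip {'pixel': [320.8, 312.8], 'p': 0.67} [473.08  80.88 169.  ]
23.5 [563.5   76.64 254.45] [-0.12  0.89 -0.02]
```

View pics/g5c.png

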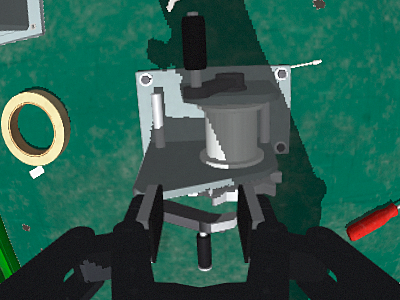

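The crank sleeve stands at about (643,75) and the pin is still raised, at about (474,80). I'll take hold of the pin again.

Emit:
drive_tool(
  steps=[
    {"travel":[-3,0.1,0],"angular":[0,0,0],"fingers":0.45},
    {"travel":[-4,0.1,0],"angular":[0,0,0.01],"fingers":0.45},
    {"travel":[-1.8,0.1,-1],"angular":[0,0,0.01],"fingers":0.45},
    {"travel":[0,0,-2],"angular":[0,0,0.01],"fingers":0.45},
    {"travel":[0,0,-3],"angular":[0,0,0],"fingers":0.45},
    {"travel":[0,0,-2],"angular":[0,0,0],"fingers":0.45},
    {"travel":[0,0,-0.7],"angular":[0,0,0],"fingers":0.45},
    {"travel":[0,0,0],"angular":[0,0,0],"fingers":0.45},
    {"travel":[0,0,0],"angular":[0,0,0],"fingers":0.25},
    {"travel":[0,0,0],"angular":[0,0,0],"fingers":0.05},
  ],
  newtons=35,
)

```text
time: 24.75
ee_pos: [476.1, 79.2, 168.3]
ee_rot: [[0.999, -0.035, 0.002], [-0.035, -0.999, -0.001], [0.002, 0.001, -1.0]]
wrist_force: [0.2, -0.7, 2.4]
width: 10.7
finger_force: 34.0
```

Emit:
drive_tool(
  steps=[
    {"travel":[0,0,0],"angular":[0,0,0],"fingers":0.05},
    {"travel":[0,0,0],"angular":[0,0,0],"fingers":0.05},
    {"travel":[0,0,0],"angular":[0,0,0],"fingers":0.05},
    {"travel":[0,0,0],"angular":[0,0,0],"fingers":0.05},
    {"travel":[0,0,0],"angular":[0,0,0],"fingers":0.05},
    {"travel":[0,0,0],"angular":[0,0,0],"fingers":0.05},
    {"travel":[0,0,0],"angular":[0,0,0],"fingers":0.05},
    {"travel":[0,0,0],"angular":[0,0,0],"fingers":0.05},
    {"travel":[0,0,0],"angular":[0,0,0],"fingers":0.05},
    {"travel":[0,0,0],"angular":[0,0,0],"fingers":0.05},
  ],
)

```text
time: 26.0
ee_pos: [476.1, 79.0, 167.7]
ee_rot: [[0.999, -0.036, 0.001], [-0.036, -0.999, -0.001], [0.001, 0.001, -1.0]]
wrist_force: [2.0, -5.1, 4.4]
width: 10.8
finger_force: 34.3
```

Emit:
drive_tool(
  steps=[
    {"travel":[0,-0.14,-0.22],"angular":[0,0,0],"fingers":0.05},
    {"travel":[0,-0.13,-0.23],"angular":[0,0,0],"fingers":0.05},
    {"travel":[0,-0.12,-0.23],"angular":[0,0,0],"fingers":0.05},
    {"travel":[0,-0.11,-0.24],"angular":[0,0,0],"fingers":0.05},
    {"travel":[0,-0.1,-0.24],"angular":[0,0,0],"fingers":0.05},
    {"travel":[0,-0.08,-0.25],"angular":[0,0,0],"fingers":0.05},
    {"travel":[0,-0.07,-0.25],"angular":[0,0,0],"fingers":0.05},
    {"travel":[0,-0.06,-0.26],"angular":[0,0,0],"fingers":0.05},
    {"travel":[0,0,0],"angular":[0,0,0],"fingers":0.05},
    {"travel":[0,0,0],"angular":[0,0,0],"fingers":0.05},
  ],
)

```text
time: 27.25
ee_pos: [475.9, 71.1, 147.9]
ee_rot: [[0.999, -0.035, 0.001], [-0.035, -0.999, -0.0], [0.001, 0.0, -1.0]]
wrist_force: [3.0, -4.3, -0.5]
width: 10.8
finger_force: 34.0
```

Emit:
drive_tool(
  steps=[
    {"travel":[0,-0.03,-0.13],"angular":[0,0,0],"fingers":0.05},
    {"travel":[0,-0.02,-0.13],"angular":[0,0,0],"fingers":0.05},
    {"travel":[0,-0.02,-0.1],"angular":[0,0,0],"fingers":0.05},
    {"travel":[0,-0.02,-0.1],"angular":[0,0,0],"fingers":0.05},
    {"travel":[0,0,0],"angular":[0,0,0],"fingers":0.05},
    {"travel":[0,0,0],"angular":[0,0,0],"fingers":0.05},
    {"travel":[0,0,0],"angular":[0,0,0],"fingers":0.05},
    {"travel":[0,0,0],"angular":[0,0,0],"fingers":0.05},
    {"travel":[0,0,0],"angular":[0,0,0],"fingers":0.05},
    {"travel":[0,0,0],"angular":[0,0,0],"fingers":0.05},
  ],
)

```text
time: 28.5
ee_pos: [476.0, 70.6, 143.7]
ee_rot: [[0.999, -0.035, 0.001], [-0.035, -0.999, 0.0], [0.001, -0.0, -1.0]]
wrist_force: [2.5, -4.2, 1.2]
width: 10.8
finger_force: 34.2
```

Emit:
drive_tool(
  steps=[
    {"travel":[0,0,-0.05],"angular":[0,0,0],"fingers":0.05},
    {"travel":[0,0,-0.05],"angular":[0,0,0],"fingers":0.05},
    {"travel":[0,0,-0.05],"angular":[0,0,0],"fingers":0.05},
    {"travel":[0,0,0],"angular":[0,0,0],"fingers":0.05},
    {"travel":[0,0,0],"angular":[0,0,0],"fingers":0.05},
    {"travel":[0,0,0],"angular":[0,0,0],"fingers":0.05},
    {"travel":[0,0,0],"angular":[0,0,0],"fingers":0.05},
    {"travel":[0,0,0],"angular":[0,0,0],"fingers":0.05},
    {"travel":[0,0,0],"angular":[0,0,0],"fingers":0.05},
    {"travel":[0,0,0],"angular":[0,0,0],"fingers":0.05},
  ],
)

```text
time: 29.75
ee_pos: [476.0, 70.6, 143.3]
ee_rot: [[0.999, -0.035, 0.001], [-0.035, -0.999, -0.001], [0.001, 0.001, -1.0]]
wrist_force: [-0.5, -5.3, 10.8]
width: 10.3
finger_force: 35.0
```

The pawl is bottomed at the same height as at the start. I'll relieve the load, let go and return to the crank.

Emit:
drive_tool(
  steps=[
    {"travel":[0,0,0.08],"angular":[0,0,0],"fingers":0.05},
    {"travel":[0,0,0],"angular":[0,0,0],"fingers":0.05},
    {"travel":[0,0,0],"angular":[0,0,0],"fingers":0.45},
    {"travel":[0,0,0],"angular":[0,0,0],"fingers":0.45},
    {"travel":[0,0,0],"angular":[0,0,0],"fingers":0.45},
    {"travel":[0,0,0],"angular":[0,0,0],"fingers":0.45},
    {"travel":[0,0,2],"angular":[0,0,0],"fingers":0.45},
    {"travel":[0,0,4],"angular":[0,0,0],"fingers":0.45},
    {"travel":[0,0,4],"angular":[0,0,0],"fingers":0.45},
    {"travel":[2,0,1.2],"angular":[0,0,0],"fingers":0.45},
  ],
)

```text
time: 31.0
ee_pos: [496.2, 71.3, 257.8]
ee_rot: [[0.999, -0.035, 0.004], [-0.035, -0.999, -0.001], [0.004, 0.0, -1.0]]
wrist_force: [0.6, 0.1, 0.2]
width: 38.6
finger_force: 0.0
```

Emit:
drive_tool(
  steps=[
    {"travel":[4,0.2,0],"angular":[0,0,0],"fingers":0.45},
    {"travel":[4,0.2,0],"angular":[0,0,0],"fingers":0.45},
    {"travel":[4,0.2,0],"angular":[0,0,0],"fingers":0.5},
    {"travel":[2.5,0,0],"angular":[0,0,0],"fingers":0.5},
    {"travel":[0,0,-2],"angular":[0,0,0],"fingers":0.5},
    {"travel":[0,0,-3],"angular":[0,0,0],"fingers":0.5},
    {"travel":[0,0,-2],"angular":[0,0,0],"fingers":0.5},
    {"travel":[0,0,0],"angular":[0,0,0],"fingers":0.5},
    {"travel":[0,0,0],"angular":[0,0,0],"fingers":0.5},
    {"travel":[0,0,0],"angular":[0,0,0],"fingers":0.5},
  ],
)

```text
time: 32.25
ee_pos: [641.2, 76.9, 186.4]
ee_rot: [[0.999, -0.035, 0.002], [-0.035, -0.999, 0.0], [0.002, -0.0, -1.0]]
wrist_force: [-1.0, -0.3, -1.0]
width: 42.6
finger_force: 0.0
```

```bash
python3 - <<'E'
from h import *
np.set_printoptions(precision=2,suppress=True)
d=shot('wrist','g6.png');d['fish']=True
for q,z in(('crank_grip',147),('pawl_grip',145)):
    for k in robot.tip_of(q,'wrist')[:1]:
        r=ray(d,k['pixel']);print(q,k,r[0]+r[1]*(z-r[0][2])/r[1][2])
s=robot.sense();print(s['time'],s['ee_pos'],s['wrist_force'])
E
```

```text
crank_grip {'pixel': [322.3, 239.6], 'p': 0.92} [641.84  74.57 147.  ]
32.4 [640.92  76.78 185.81] [-0.78 -0.25  0.39]
```

Emit:
drive_tool(
  steps=[
    {"travel":[0.1,-0.15,-1.5],"angular":[0,0,0],"fingers":0.5},
    {"travel":[0,0,-1.3],"angular":[0,0,0],"fingers":0.5},
    {"travel":[0,0,-0.65],"angular":[0,0,0],"fingers":0.5},
    {"travel":[0,0,0],"angular":[0,0,0],"fingers":0.3},
    {"travel":[0,0,0],"angular":[0,0,0],"fingers":0.1},
    {"travel":[0,0,0],"angular":[0,0,0],"fingers":0.1},
    {"travel":[0,0,0],"angular":[0,0,0],"fingers":0.1},
    {"travel":[0,0,0],"angular":[0,0,0],"fingers":0.1},
    {"travel":[0,0,0],"angular":[0,0,0],"fingers":0.1},
    {"travel":[0,0,0],"angular":[0,0,0],"fingers":0.1},
  ],
  newtons=40,
)

```text
time: 33.65
ee_pos: [641.4, 75.7, 150.5]
ee_rot: [[0.999, -0.035, -0.0], [-0.035, -0.999, 0.001], [-0.0, -0.001, -1.0]]
wrist_force: [-0.3, 2.7, -2.5]
width: 16.9
finger_force: 39.1
```

Emit:
drive_tool(
  steps=[
    {"travel":[0,0.1,-0.05],"angular":[0,0,0],"fingers":0.1},
    {"travel":[0,0.1,-0.05],"angular":[0,0,0],"fingers":0.1},
    {"travel":[0,0.1,-0.06],"angular":[0,0,0],"fingers":0.1},
    {"travel":[0,0.1,-0.06],"angular":[0,0,0],"fingers":0.1},
    {"travel":[0,0.1,-0.06],"angular":[0,0,0],"fingers":0.1},
    {"travel":[0,0.1,-0.06],"angular":[0,0,0],"fingers":0.1},
    {"travel":[0,0,0],"angular":[0,0,0],"fingers":0.1},
    {"travel":[0,0,0],"angular":[0,0,0],"fingers":0.1},
    {"travel":[0,0,0],"angular":[0,0,0],"fingers":0.1},
    {"travel":[0,0,0],"angular":[0,0,0],"fingers":0.1},
  ],
)

```text
time: 34.9
ee_pos: [641.6, 79.4, 148.4]
ee_rot: [[0.999, -0.036, -0.0], [-0.036, -0.999, -0.003], [0.0, 0.003, -1.0]]
wrist_force: [-4.7, -2.5, 7.3]
width: 16.6
finger_force: 40.1
```

Emit:
drive_tool(
  steps=[
    {"travel":[0,0.1,-0.06],"angular":[0,0,0],"fingers":0.1},
    {"travel":[0,0.1,-0.06],"angular":[0,0,0],"fingers":0.1},
    {"travel":[0,0.1,-0.06],"angular":[0,0,0],"fingers":0.1},
    {"travel":[0,0,0],"angular":[0,0,0],"fingers":0.1},
    {"travel":[0,0,0],"angular":[0,0,0],"fingers":0.1},
    {"travel":[0,0,0],"angular":[0,0,0],"fingers":0.1},
    {"travel":[0,0,0],"angular":[0,0,0],"fingers":0.1},
    {"travel":[0,0,0],"angular":[0,0,0],"fingers":0.1},
    {"travel":[0,0,0],"angular":[0,0,0],"fingers":0.1},
    {"travel":[0,0,0],"angular":[0,0,0],"fingers":0.1},
  ],
)

```text
time: 36.15
ee_pos: [641.6, 82.5, 146.5]
ee_rot: [[0.999, -0.036, 0.0], [-0.036, -0.999, -0.003], [0.0, 0.003, -1.0]]
wrist_force: [-4.5, -1.8, 6.9]
width: 16.7
finger_force: 40.1
```

Emit:
drive_tool(
  steps=[
    {"travel":[0,0.1,-0.07],"angular":[0,0,0],"fingers":0.1},
    {"travel":[0,0.1,-0.07],"angular":[0,0,0],"fingers":0.1},
    {"travel":[0,0,0],"angular":[0,0,0],"fingers":0.1},
    {"travel":[0,0,0],"angular":[0,0,0],"fingers":0.1},
    {"travel":[0,0,0],"angular":[0,0,0],"fingers":0.1},
    {"travel":[0,0,0],"angular":[0,0,0],"fingers":0.1},
    {"travel":[0,0,0],"angular":[0,0,0],"fingers":0.1},
    {"travel":[0,0,0],"angular":[0,0,0],"fingers":0.1},
    {"travel":[0,0,0],"angular":[0,0,0],"fingers":0.1},
    {"travel":[0,0,0],"angular":[0,0,0],"fingers":0.1},
  ],
)

```text
time: 37.4
ee_pos: [641.6, 84.6, 145.1]
ee_rot: [[0.999, -0.036, 0.0], [-0.036, -0.999, -0.003], [0.0, 0.003, -1.0]]
wrist_force: [-3.3, -1.5, 7.5]
width: 16.9
finger_force: 40.1
```

Emit:
drive_tool(
  steps=[
    {"travel":[0,0.1,-0.07],"angular":[0,0,0],"fingers":0.1},
    {"travel":[0,0.1,-0.08],"angular":[0,0,0],"fingers":0.1},
    {"travel":[0,0,0],"angular":[0,0,0],"fingers":0.1},
    {"travel":[0,0,0],"angular":[0,0,0],"fingers":0.1},
    {"travel":[0,0,0],"angular":[0,0,0],"fingers":0.1},
    {"travel":[0,0,0],"angular":[0,0,0],"fingers":0.1},
    {"travel":[0,0,0],"angular":[0,0,0],"fingers":0.1},
    {"travel":[0,0,0],"angular":[0,0,0],"fingers":0.1},
    {"travel":[0,0,0],"angular":[0,0,0],"fingers":0.1},
    {"travel":[0,0,0],"angular":[0,0,0],"fingers":0.1},
  ],
)

```text
time: 38.65
ee_pos: [641.6, 85.5, 144.5]
ee_rot: [[0.999, -0.037, -0.0], [-0.037, -0.999, -0.005], [0.0, 0.005, -1.0]]
wrist_force: [-5.0, -3.7, 11.0]
width: 16.6
finger_force: 40.6
```

Emit:
drive_tool(
  steps=[
    {"travel":[0,0.05,-0.04],"angular":[0,0,0],"fingers":0.1},
    {"travel":[0,0.05,-0.04],"angular":[0,0,0],"fingers":0.1},
    {"travel":[0,0,0],"angular":[0,0,0],"fingers":0.1},
    {"travel":[0,0,0],"angular":[0,0,0],"fingers":0.1},
    {"travel":[0,0,0],"angular":[0,0,0],"fingers":0.1},
    {"travel":[0,0,0],"angular":[0,0,0],"fingers":0.1},
    {"travel":[0,0,0],"angular":[0,0,0],"fingers":0.1},
    {"travel":[0,0,0],"angular":[0,0,0],"fingers":0.1},
    {"travel":[0,0,0],"angular":[0,0,0],"fingers":0.1},
    {"travel":[0,0,0],"angular":[0,0,0],"fingers":0.1},
  ],
)

```text
time: 39.9
ee_pos: [641.7, 85.6, 144.4]
ee_rot: [[0.999, -0.037, -0.0], [-0.037, -0.999, -0.006], [0.0, 0.006, -1.0]]
wrist_force: [-8.0, -4.8, 15.0]
width: 16.3
finger_force: 40.9
```

The tooth is bearing: about 12.7 N tangential and no more motion. I'll release and back off.

Emit:
drive_tool(
  steps=[
    {"travel":[0,0,0],"angular":[0,0,0],"fingers":0.5},
    {"travel":[0,0,0],"angular":[0,0,0],"fingers":0.5},
    {"travel":[0,0,0],"angular":[0,0,0],"fingers":0.5},
    {"travel":[0,0,0],"angular":[0,0,0],"fingers":0.5},
    {"travel":[0,-0.1,1],"angular":[0,0,0],"fingers":0.5},
    {"travel":[0,0,3],"angular":[0,0,0],"fingers":0.5},
    {"travel":[0,0,4],"angular":[0,0,0],"fingers":0.5},
    {"travel":[-3,0,3],"angular":[0,0,0],"fingers":0.5},
    {"travel":[-6,-1,2],"angular":[0,0,0],"fingers":0.5},
    {"travel":[-3,-1,0],"angular":[0,0,0],"fingers":0.5},
  ],
)

```text
time: 41.15
ee_pos: [521.8, 69.2, 273.6]
ee_rot: [[0.999, -0.034, 0.004], [-0.034, -0.999, -0.001], [0.004, 0.0, -1.0]]
wrist_force: [1.0, -0.6, -0.6]
width: 42.8
finger_force: 0.0
```

Emit:
drive_tool(
  steps=[
    {"travel":[-2,0,0],"angular":[0,0,0],"fingers":0.5},
    {"travel":[0,0,0],"angular":[0,0,0],"fingers":0.5},
    {"travel":[0,0,0],"angular":[0,0,0],"fingers":0.5},
    {"travel":[0,0,0],"angular":[0,0,0],"fingers":0.5},
    {"travel":[0,0,0],"angular":[0,0,0],"fingers":0.5},
    {"travel":[0,0,0],"angular":[0,0,0],"fingers":0.5},
    {"travel":[0,0,0],"angular":[0,0,0],"fingers":0.5},
    {"travel":[0,0,0],"angular":[0,0,0],"fingers":0.5},
    {"travel":[0,0,0],"angular":[0,0,0],"fingers":0.5},
    {"travel":[0,0,0],"angular":[0,0,0],"fingers":0.5},
  ],
)

```text
time: 42.4
ee_pos: [502.9, 68.4, 271.1]
ee_rot: [[0.999, -0.035, 0.0], [-0.035, -0.999, -0.0], [0.0, 0.0, -1.0]]
wrist_force: [-0.5, -0.1, -0.4]
width: 42.5
finger_force: 0.0
```

```bash
python3 - <<'E'
from h import *
np.set_printoptions(precision=2,suppress=True)
d=shot('wrist','g7.png');d['fish']=True
cv2.imwrite('pics/g7c.png',d['img'][20:360,120:520,::-1])
for q,z in(('crank_grip',141.6),('pawl_grip',145)):
    for k in robot.tip_of(q,'wrist')[:1]:
        r=ray(d,k['pixel']);print(q,k,r[0]+r[1]*(z-r[0][2])/r[1][2])
s=robot.sense();print(s['time'],s['ee_pos'],s['wrist_force'])
E
```

```text
crank_grip {'pixel': [290.7, 29.2], 'p': 0.61} [645.55  86.11 141.6 ]
pawl_grip {'pixel': [320.9, 228.8], 'p': 0.76} [473.83  67.61 145.  ]
42.55 [502.94  68.39 271.1 ] [-0.15 -0.62 -0.15]
```

View pics/g7c.png

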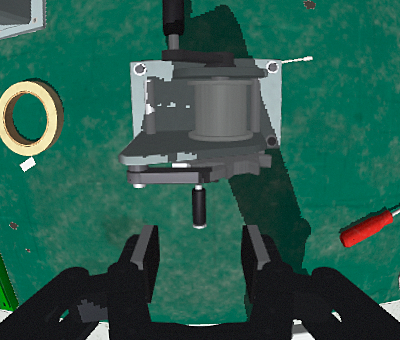

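The picture shows the pawl down against the wheel with its pin at crop (199,205). The crank is at the left at crop (173,15), which is y ≈ 86 as when bearing, and nothing else has moved.

```bash
python3 -c "
from cell import robot
print(robot.finish_job())"
```

```text
the job is handed in; nothing more can be done
None
```

The winch was let back two teeth and the pawl pressed fully down; the tooth bears on it at q ≈ 0 under about 13 N at the handle, and the job is handed in (no verdict was returned).

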